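# Make up two battery test kits

## Task

Make up two battery test kits from the stock in the middle of the bench. The blue tray gets the purple cell, standing upright inside its black ring, and the gold resistor; the orange tray gets the yellow cell, standing upright inside its black ring, the copper bar and the red terminal post. Lay the resistor, the bar and the post flat on their base in the plain compartments, each in a compartment of its own, and leave the white cell and the black resistor where they are.

Things in the scene. Friction and masses are not known exactly. Their poses are not given: they have to be found in the camera images.
- purple_cell: Purple battery cell standing upright, diameter 32 mm, 50 mm tall, small steel button on top; 110 g; origin at the centre of its underside, z up.
- yellow_cell: Yellow battery cell standing upright, diameter 32 mm, 50 mm tall, small steel button on top; 110 g; origin at the centre of its underside, z up.
- white_cell: White battery cell standing upright, diameter 32 mm, 50 mm tall, small steel button on top; 110 g; origin at the centre of its underside, z up. Not wanted in any kit.
- gold_resistor: Gold power resistor lying flat: finned block 44 mm long (its x) by 32 mm wide (its y) by 22 mm high, with a steel lug at each end of x (58 mm long overall); 90 g; origin at the centre of its underside. 
- black_resistor: Black power resistor lying flat: finned block 44 mm long (its x) by 32 mm wide (its y) by 22 mm high, with a steel lug at each end of x (58 mm long overall); 90 g; origin at the centre of its underside. Not wanted in any kit.
- copper_bar: Copper bus bar lying flat, 56 mm long (its x) by 28 mm wide (its y) by 16 mm thick, with two bolt heads on top that reach to 22 mm height; 200 g; origin at the centre of its underside.
- terminal_post: Terminal post standing upright: round brass foot of 28 mm diameter (lowest 8 mm), a narrow neck, and a round red knob of 28 mm diameter from 12 to 38 mm height; 70 g; origin at the centre of its underside, z up.
- blue_tray: Blue tray, fixed, 216 (its x) by 100 mm (y); walls 14 high, walls and floor 3 thick; origin: centre of its underside. Two dividers make three compartments, each 68 (x) by 94 mm (y) inside, centred at x = -71, 0, +71 mm, y = 0. In the +x one, farthest from the robot, a black ring stands on the floor at its centre: inner diameter 54, outer 60, 10 mm high. The other two are plain and empty.
- orange_tray: Orange tray, fixed, 216 (its x) by 100 mm (y); walls 14 high, walls and floor 3 thick; origin: centre of its underside. Two dividers make three compartments, each 68 (x) by 94 mm (y) inside, centred at x = -71, 0, +71 mm, y = 0. In the +x one, farthest from the robot, a black ring stands on the floor at its centre: inner diameter 54, outer 60, 10 mm high. The other two are plain and empty.

How it is judged:
By the outcome, as a careful person would: the job done as asked, in the order asked, and still so for the second after the job is handed in, with the robot touching nothing.
It also fails if it takes over 125 s, if anything falls off the work surface, if the arm or the gripper's body presses on something with over 40 N, if the wrist force passes 120 N, or if a joint passes its speed limit or range.

## Robot

A 7-joint arm with a two-finger parallel gripper is mounted at the origin on the work surface. World frame = base frame: x ahead of the robot, y to its left, z up, the work surface at z = 0. Lengths are in mm, angles in rad, forces in N, time in s.
With the tool pointing down it reaches from about 400 to 925 mm from the base axis. Payload 4.1 kg.
Tool frame: the origin (TCP) lies between the finger pads; the fingertips stand 8 mm ahead of it and the grasp point (between the pads) lies 11 mm behind it; z points along the fingers, y is the line along which they close (so a half turn about z gives the same grasp; the last joint's range is limited). The gripper opens to 85 mm and grips with 20 to 120 N. Pads are 22 mm wide; open, the fingers measure 114 mm over their backs; the gripper's body (76 mm by 85 mm) begins 54 mm behind the grasp point. The pads swing forward as they close: fully open they stand 13 mm farther back than shut.
Start: joints at [1.105, 0.398, 0.045, 1.537, -0.019, 1.207, -0.051], TCP at [233.148, -606.782, 239.347] pointing down, gripper open.
Joint ranges: [-2.82, 2.82], [-0.49, 2.23], [-1.37, 1.46], [0, 2.46], [-1.36, 4.5], [0.23, 2], [-2.94, 2.94]. Speed limits (rad/s): [2.57, 2.57, 3.14, 3.14, 3.14, 3.14, 3.14].

## Interface

Orientations are given as a unit quaternion [w, x, y, z].
In Python, from plant import get_state, capture, sign_off gives the robot as it stands.
- The arm moves only by the tool arm_command, never from a script. Its argument "series" is a list of rows, each an object with "slide": the shift along the tool's x, y, z in cm, a list of three; "twist": the turn, a rotation vector about the tool's x, y, z in degrees, a list of three; "grip": the opening, from -1 (shut) to 1 (fully open). In form: [{"slide": [dx, dy, dz], "twist": [rx, ry, rz], "grip": grip}, ...]. A call has 1 to 8 rows; each row shifts and turns the commanded pose from where the row before left it, along the tool's axes as they then stand; what a row does not reach is not made up. A row lasts 1/10 s, in which the tool goes at most 50 mm and 8.59 degrees, less where a joint would pass 70% of its speed; a pose out of reach is approached as far as the arm can. A call with a gripper value outside its range is refused whole. The fingers move at their own pace and stop on an object; "newtons" is the grip in N (left out, the last holds). Time passes only in rows, so rows that do not move let the fingers close. It gives the time, the measured TCP pose, the force, the opening and the grip force at its end, in the units of the state.
- get_state(): the state, without advancing time (a new reading comes with each control period).
- capture(name): name is "scene" or "top"; returns a dict with "image" (420x560x3 uint8, blue, green, red), "fx", "fy", "cx", "cy" (pixels), "rvec" (rotation vector, rad) and "tvec" (3), from world to camera coordinates, as OpenCV has them. Camera axes: x right, y down, z forward; pixel columns grow to the right and rows downward; lengths in mm; the calibration is good to about 2 mm. A picture is of the moment at which its call begins. There is no depth.
- sign_off(): hands the job in; it is judged then, once.
The state is a dict: "time": time; "joints": joint angles; "joint_velocities": joint speeds; "effort": joint torques, N m; "eef_pos": TCP position; "tcp_rot": TCP orientation; "wrist_force": force on the tool from outside, world axes, zero at the start; "ft_torque": the same for the moment, N m; "opening": finger opening in mm; "grasp_force": force on a finger pad.
Only numpy, scipy, OpenCV 4.12 (cv2) and the standard library are available. Lean on these libraries where they do the work, as an engineer would, in place of code of your own. Each camera call takes 0.05 s, during which the arm holds its last target. There are 200 camera calls.

## Working session

There is one attempt and no reset: what is moved stays moved. The work goes in short steps, Python scripts to look and compute and a tool call to move; the robot and the scene stay as the last step left them, time stands still between calls to the robot, and variables do not carry over. Pictures are saved under pics/ and viewed, at most 15 in all, crops included, and the job is handed in when it is done.

Besides the shell and the picture viewer there is one more tool, called after "Emit:" as name([rows], argument=value, ...), one row to a line, values as JSON. arm_command: Moves the arm, as the interface text tells. Its arguments: {"type":"object","properties":{"series":{"type":"array"},"newtons":{"type":"number"}},"required":["series"]}

```bash
ls; mkdir -p pics
python3 - <<'E'
from plant import get_state, capture
import cv2
for n in("scene","top"):
    c=capture(n); cv2.imwrite(f"pics/{n}0.png",c["image"]); print(n,{k:v for k,v in c.items() if k!="image"})
print(get_state())
E
```

```text
pics
scene {'fx': 434.976797475671, 'fy': 434.976797475671, 'cx': 279.4375344108985, 'cy': 212.34936951254525, 'rvec': array([ 0.81158063,  2.55274642, -1.07643654]), 'tvec': array([ 449.24119095, -196.65061419, 1178.57779181])}
top {'fx': 536.1928182945858, 'fy': 536.1928182945858, 'cx': 277.95703853722324, 'cy': 205.01064700707815, 'rvec': array([ 2.10546159, -2.14927204,  0.16497768]), 'tvec': array([ 28.71841169, 585.70915345, 983.25722689])}
{'time': 0.1, 'joints': array([ 1.10498232,  0.39910332,  0.0450128 ,  1.53773475, -0.01869867,
        1.20688971, -0.05068979]), 'joint_velocities': array([-0.00124021, -0.00149627,  0.00043883, -0.00283286,  0.00129767,
        0.00205872, -0.00021282]), 'effort': array([ 3.32272110e-03, -4.76259184e+01,  1.37011092e+00, -2.54949278e+01,
        1.19241295e-02,  5.01321410e-03, -1.17888325e-05]), 'eef_pos': array([ 232.96138908, -606.2377549 ,  238.38492519]), 'tcp_rot': array([-8.30756726e-04,  9.83214467e-01,  1.82451574e-01, -2.10518694e-04]), 'wrist_force': array([-0.49228559, -0.45236354, -0.12034216]), 'ft_torque': array([ 0.03035083,  0.01172055, -0.0118898 ]), 'grasp_force': 0.0, 'opening': 85.40602069295858}
```

View pics/scene0.png

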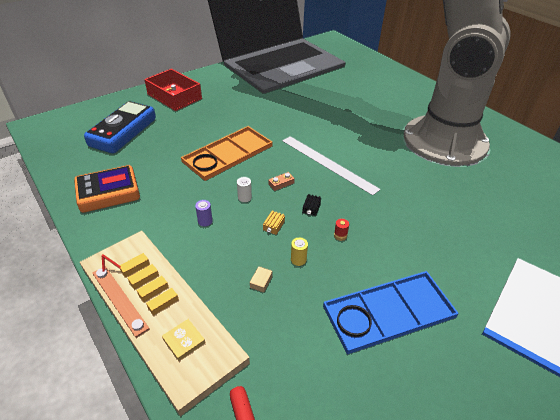

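View pics/top0.png

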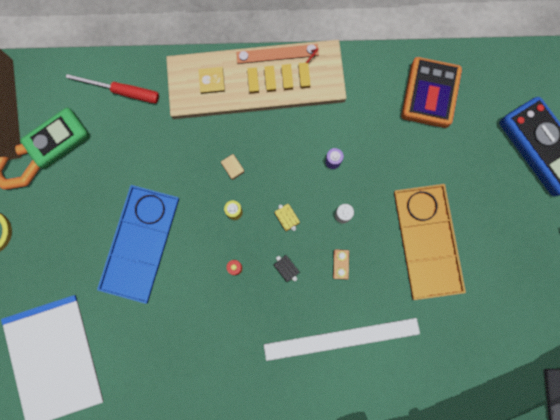

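The top view has x up and y left. In it, yellow is at (233,209), purple (335,157), white (345,213), gold (287,217), black (287,268), copper (342,265), the red post (234,268), the blue tray (140,245) and the orange tray (430,242). Everything stands upright and the arm is out of view.

```bash
cat > h.py <<'E'
import numpy as np, cv2
from plant import get_state, capture
from scipy.spatial.transform import Rotation as R
def plane(c,uv,z):
    K=np.array([[c["fx"],0,c["cx"]],[0,c["fy"],c["cy"]],[0,0,1]]);Rm=cv2.Rodrigues(c["rvec"])[0]
    d=np.c_[np.reshape(uv,(-1,2)),np.ones(np.size(uv)//2)]@np.linalg.inv(K).T@Rm; o=-Rm.T@c["tvec"]
    return (o+d*((z-o[2])/d[:,2])[:,None])[:,:2]
def proj(c,p):
    K=np.array([[c["fx"],0,c["cx"]],[0,c["fy"],c["cy"]],[0,0,1]])
    return cv2.projectPoints(np.array(p,float).reshape(-1,3),c["rvec"],c["tvec"],K,None)[0].reshape(-1,2)
HSV={"purple":((120,50,40),(160,255,255)),"yellow":((23,90,70),(35,255,255)),"gold":((20,90,60),(35,255,255)),
"copper":((3,70,70),(17,255,255)),"red":((172,120,70),(8,255,255)),"blue":((104,120,50),(120,255,255)),"orange":((8,150,80),(20,255,255)),
"white":((0,0,130),(180,70,255)),"black":((0,0,0),(180,255,40))}
def blob(c,col,seed,r):
    h=cv2.cvtColor(c["image"],cv2.COLOR_BGR2HSV);lo,hi=HSV[col]
    m=cv2.inRange(h,lo,hi) if lo[0]<=hi[0] else cv2.inRange(h,lo,(180,255,255))|cv2.inRange(h,(0,)+lo[1:],hi)
    w=np.zeros_like(m);cv2.circle(w,tuple(int(v) for v in seed),r,255,-1);m&=w
    m=cv2.morphologyEx(m,cv2.MORPH_OPEN,np.ones((2,2),np.uint8)) if r>50 else m
    cs=cv2.findContours(m,cv2.RETR_EXTERNAL,cv2.CHAIN_APPROX_NONE)[0]
    cs=[k for k in cs if len(k)>4] ; return cv2.convexHull(np.vstack(cs)) if r<50 else cv2.convexHull(max(cs,key=cv2.contourArea))
def meas(c,col,seed,r,z):
    w=plane(c,blob(c,col,seed,r).astype(float)+0.0,z).astype(np.float32)
    M=cv2.moments(w);cen=np.array([M["m10"],M["m01"]])/M["m00"]
    (rc,sz,_)=rect=cv2.minAreaRect(w);b=cv2.boxPoints(rect);e=b[1]-b[0];f=b[2]-b[1]
    L=e if np.linalg.norm(e)>np.linalg.norm(f) else f
    return cen,np.array(rc),sorted(sz),np.degrees(np.arctan2(L[1],L[0]))%180
E
python3 - <<'E'
from h import *
np.set_printoptions(precision=1,suppress=True)
c=capture("top");s=capture("scene")
Rm=cv2.Rodrigues(c["rvec"])[0];print("cam",-Rm.T@c["tvec"])
for col,seed,r,z,ss in [("purple",(335,157),16,25,(204,212)),("yellow",(233,209),16,25,(299,251)),("white",(345,213),14,25,(244,189)),("gold",(287,217),18,11,(273,222)),
 ("copper",(342,265),20,8,(281,181)),("red",(234,268),14,19,(342,228)),("black",(287,268),18,11,(312,205)),("blue",(140,245),75,7,(391,311)),("orange",(430,242),75,7,(227,152))]:
    try:
        a=meas(c,col,seed,r,z);print(col,*a)
        b=meas(s,col,ss,r if r<50 else 85,z);print("    scene",b[0],b[2], b[3])
    except Exception as e: print(col,e)
v=np.vstack
def big(im,x,y,w,h): return cv2.resize(im[y:y+h,x:x+w],None,fx=4,fy=4,interpolation=cv2.INTER_CUBIC)
cv2.imwrite("pics/crop.png",big(c["image"],205,140,170,145))
E
```

```text
cam [ 413.2    4.6 1067.7]
purple [683.5 -96.6] [683.5 -96.5] [31.290714263916016, 40.50221633911133] 152.05925
    scene [682.6 -97.1] [30.093603134155273, 78.63057708740234] 65.66267
yellow [583.  106.1] [582.4 106.8] [33.75772476196289, 35.951263427734375] 178.7691
    scene [581.9 104.6] [31.752742767333984, 70.30726623535156] 51.709667
white [ 574.6 -115.2] [ 574.6 -115.5] [33.36289978027344, 33.97185134887695] 177.83955
    scene [ 569.5 -117.7] [32.13749694824219, 86.58465576171875] 57.110226
gold [568.3   0.5] [568.2   0.6] [33.95349884033203, 44.40647888183594] 29.90216
    scene [563.4  -7.1] [31.33428382873535, 46.245262145996094] 30.391779
copper [ 473.2 -103.6] [ 473.2 -103.8] [28.571990966796875, 55.701324462890625] 175.29692
    scene [ 474.2 -104.2] [42.37710189819336, 64.40515899658203] 176.55203
red [470.5 105.2] [470.3 105.5] [25.93922996520996, 27.726064682006836] 44.36012
    scene [465.9  99.8] [26.549762725830078, 50.7795295715332] 42.37488
black need at least one array to concatenate
blue [521.1 294.6] [521.1 294.5] [103.43194580078125, 217.7798309326172] 163.79112
    scene [521.4 297.4] [106.73374938964844, 222.66656494140625] 163.98235
orange [ 564.6 -320.8] [ 561.5 -321.1] [6.322285175323486, 124.39827728271484] 6.756885
    scene [ 516. -274.] [112.93278503417969, 224.90403747558594] 6.690245
```

View pics/crop.png

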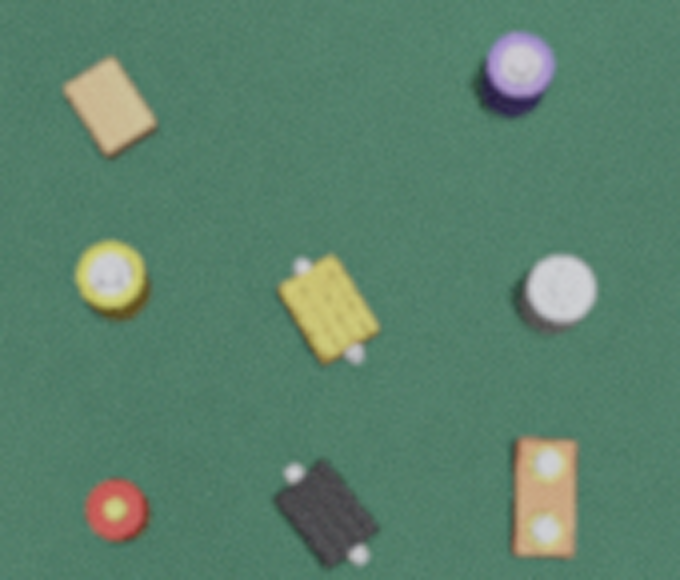

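The crop confirms it: gold's long axis runs at about 30°, copper's at about 175°, and the post is upright on its foot. Next I refine the cells from their top discs and fix the orange tray mask.

Run:
```python
from h import *
np.set_printoptions(precision=1,suppress=True)
c=capture("top");s=capture("scene")
for n,uv,z in [("purple",(205+519/4,140+66.5/4),50),("yellow",(205+111/4,140+274/4),50),("red",(205+117/4,140+510/4),38),("black",(286.5,268.5),22)]: print(n,plane(c,uv,z))
print("post foot check scene"); 
for o in [((8,110,60),(22,255,255)),((5,80,60),(22,255,255))]:
    HSV["orange"]=o
    h=cv2.inRange(cv2.cvtColor(c["image"],cv2.COLOR_BGR2HSV),*o)
    h[:,:385]=0;h[:175]=0;h[305:]=0;h[:,475:]=0
    k=np.vstack([q for q in cv2.findContours(h,0,1)[0] if len(q)>10])
    for z in(0,7,14):
        w=plane(c,cv2.convexHull(k).astype(float),z).astype(np.float32);print(o,z,cv2.minAreaRect(w))
# rings
for n,uv in [("b",(150,209)),("o",(422,206))]:
    x0,y0=uv[0]-22,uv[1]-22;g=c["image"][y0:y0+44,x0:x0+44].max(axis=2)
    m=(g<70).astype(np.uint8);k=max(cv2.findContours(m,0,1)[0],key=cv2.contourArea)
    w=plane(c,k.reshape(-1,2)+np.array([x0,y0],float),8).astype(np.float32)
    print(n,"ring",cv2.fitEllipse(w))
```

```text
purple [[679.5 -96.1]]
yellow [[581.2 103.8]]
red [[468.8 102.7]]
black [[465.7   2.8]]
post foot check scene
((8, 110, 60), (22, 255, 255)) 0 ((516.38232421875, -280.6297302246094), (218.00538635253906, 103.7042236328125), 6.629517078399658)
((8, 110, 60), (22, 255, 255)) 7 ((515.7056884765625, -278.7596435546875), (216.57601928710938, 103.02428436279297), 6.629524230957031)
((8, 110, 60), (22, 255, 255)) 14 ((515.0289916992188, -276.88958740234375), (215.14671325683594, 102.34436798095703), 6.62952184677124)
((5, 80, 60), (22, 255, 255)) 0 ((516.4974365234375, -280.85308837890625), (219.49253845214844, 104.7409439086914), 6.621774196624756)
((5, 80, 60), (22, 255, 255)) 7 ((515.8200073242188, -278.98150634765625), (218.05345153808594, 104.0542221069336), 6.621764183044434)
((5, 80, 60), (22, 255, 255)) 14 ((515.1426391601562, -277.10992431640625), (216.6144561767578, 103.36753845214844), 6.621749401092529)Traceback (most recent call last):
  File "<stdin>", line 16, in <module>
ValueError: max() iterable argument is empty
```

```bash
cat >> h.py <<'E'
def go(*targets):
    s=get_state();p=np.array(s["eef_pos"]);w,x,y,z=s["tcp_rot"];r=R.from_quat([x,y,z,w]);M=r.as_matrix();psi=np.degrees(np.arctan2(M[1,0],M[0,0]))
    print(f"t={s['time']:.1f} pos={p.round(1)} psi={psi:.1f} tilt={np.degrees(np.arccos(-M[2,2])):.2f} open={s['opening']:.1f} gf={s['grasp_force']:.1f} F={np.round(s['wrist_force'],1)} q={np.round(s['joints'],2)}")
    for x,y,z,a in targets:   # twist first, then slide
        a=psi if a is None else a
        tw=psi-a; M2=R.from_euler("z",a,degrees=True).as_matrix()@np.diag([1,-1,-1.]); d=M2.T@(np.array([x,y,z])-p)/10
        n=max(1,int(np.ceil(np.linalg.norm(d)/4.8)));print(f"-> {x,y,z,a}: twist z {tw:.1f}; slide {d.round(2)} rows {n} each {np.round(d/n,2)}")
        p=np.array([x,y,z]);psi=a
E
python3 -c "
from h import *
go((682,-96.5,130,None),(682,-96.5,26,None))"
```

```text
t=0.3 pos=[ 233.1 -606.6  239. ] psi=21.0 tilt=0.03 open=85.7 gf=0.0 F=[ 0.1 -0.1  0.5] q=[ 1.1   0.4   0.05  1.54 -0.02  1.21 -0.05]
-> (682, -96.5, 130, np.float64(21.019718881379703)): twist z 0.0; slide [ 60.2  -31.51  10.9 ] rows 15 each [ 4.01 -2.1   0.73]
-> (682, -96.5, 26, np.float64(21.019718881379703)): twist z 0.0; slide [ 0.   0.  10.4] rows 3 each [0.   0.   3.47]
```

Emit:
arm_command([
  {"slide": [4, -2.1, 0.7], "twist": [0, 0, 0], "grip": 1},
  {"slide": [4, -2.1, 0.7], "twist": [0, 0, 0], "grip": 1},
  {"slide": [4, -2.1, 0.7], "twist": [0, 0, 0], "grip": 1},
  {"slide": [4, -2.1, 0.7], "twist": [0, 0, 0], "grip": 1},
  {"slide": [4, -2.1, 0.7], "twist": [0, 0, 0], "grip": 1},
  {"slide": [4, -2.1, 0.7], "twist": [0, 0, 0], "grip": 1},
  {"slide": [4, -2.1, 0.7], "twist": [0, 0, 0], "grip": 1},
  {"slide": [4, -2.1, 0.7], "twist": [0, 0, 0], "grip": 1},
])

```text
time: 1.1
eef_pos: [472.6, -333.8, 183.2]
tcp_rot: [0.0, 0.983, 0.182, 0.0]
wrist_force: [0.9, -0.2, 0.0]
opening: 85.5
grasp_force: 0.0
```

Emit:
arm_command([
  {"slide": [4, -2.1, 0.7], "twist": [0, 0, 0], "grip": 1},
  {"slide": [4, -2.1, 0.7], "twist": [0, 0, 0], "grip": 1},
  {"slide": [4, -2.1, 0.7], "twist": [0, 0, 0], "grip": 1},
  {"slide": [4, -2.1, 0.7], "twist": [0, 0, 0], "grip": 1},
  {"slide": [4, -2.1, 0.7], "twist": [0, 0, 0], "grip": 1},
  {"slide": [4, -2.1, 0.7], "twist": [0, 0, 0], "grip": 1},
  {"slide": [0, 0, 0], "twist": [0, 0, 0], "grip": 1},
  {"slide": [0, 0, 0], "twist": [0, 0, 0], "grip": 1},
])

```text
time: 1.9
eef_pos: [650.8, -129.8, 140.7]
tcp_rot: [-0.0, 0.983, 0.184, -0.0]
wrist_force: [-0.7, -1.1, -0.1]
opening: 85.3
grasp_force: 0.0
```

```bash
python3 -c "
from h import *
go((682,-96.5,130,None),(682,-96.5,26,None))
for n in('scene','top'): cv2.imwrite(f'pics/{n}1.png',capture(n)['image'])"
```

```text
t=1.9 pos=[ 650.8 -129.8  140.7] psi=21.2 tilt=0.05 open=85.3 gf=0.0 F=[-0.7 -1.1 -0.1] q=[ 0.27  0.51 -0.19  1.6   0.11  1.04 -1.15]
-> (682, -96.5, 130, np.float64(21.19862746555462)): twist z 0.0; slide [ 4.12 -1.98  1.07] rows 1 each [ 4.12 -1.98  1.07]
-> (682, -96.5, 26, np.float64(21.19862746555462)): twist z 0.0; slide [ 0.   0.  10.4] rows 3 each [0.   0.   3.47]
```

Emit:
arm_command([
  {"slide": [4.1, -2, 1.1], "twist": [0, 0, 0], "grip": 1},
  {"slide": [0, 0, 0], "twist": [0, 0, 0], "grip": 1},
  {"slide": [0, 0, 3], "twist": [0, 0, 0], "grip": 1},
  {"slide": [0, 0, 3], "twist": [0, 0, 0], "grip": 1},
  {"slide": [0, 0, 2.4], "twist": [0, 0, 0], "grip": 1},
  {"slide": [0, 0, 2], "twist": [0, 0, 0], "grip": 1},
  {"slide": [0, 0, 0], "twist": [0, 0, 0], "grip": 0.3},
  {"slide": [0, 0, 0], "twist": [0, 0, 0], "grip": 0.3},
])

```text
time: 2.8
eef_pos: [681.3, -99.6, 26.8]
tcp_rot: [0.0, 0.983, 0.182, -0.0]
wrist_force: [0.1, 0.1, 1.5]
opening: 59.4
grasp_force: 0.0
```

```bash
python3 -c "
from h import *
go((682,-96.5,26,None))
a=capture('scene')['image'][150:270,140:300];b=capture('top')['image'][90:210,255:415]
cv2.imwrite('pics/c1.png',cv2.resize(np.vstack([a,b]),None,fx=2.4,fy=2.4))"
```

```text
t=2.8 pos=[681.3 -99.6  26.8] psi=20.9 tilt=0.04 open=59.4 gf=0.0 F=[0.1 0.1 1.5] q=[ 0.21  0.67 -0.18  1.6   0.14  0.88 -1.23]
-> (682, -96.5, 26, np.float64(20.91987776572784)): twist z 0.0; slide [ 0.18 -0.26  0.08] rows 1 each [ 0.18 -0.26  0.08]
```

View pics/c1.png

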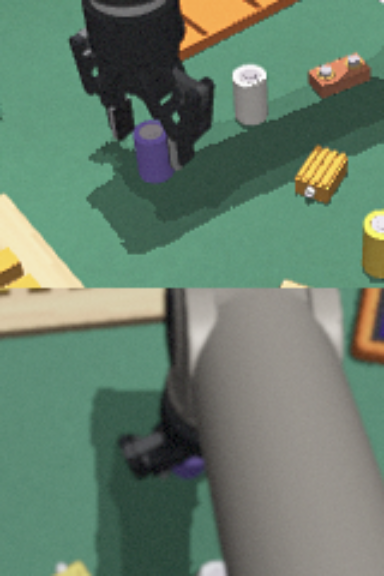

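The crop shows the purple cell standing between the two pads (upper half, about (155,150)). I apply the small correction and close.

Emit:
arm_command([
  {"slide": [0.2, -0.3, 0], "twist": [0, 0, 0], "grip": 0},
  {"slide": [0, 0, 0], "twist": [0, 0, 0], "grip": -1},
  {"slide": [0, 0, 0], "twist": [0, 0, 0], "grip": -1},
  {"slide": [0, 0, 0], "twist": [0, 0, 0], "grip": -1},
  {"slide": [0, 0, 0], "twist": [0, 0, 0], "grip": -1},
  {"slide": [0, 0, 0], "twist": [0, 0, 0], "grip": -1},
], newtons=40)

```text
time: 3.5
eef_pos: [683.6, -93.9, 27.9]
tcp_rot: [0.0, 0.983, 0.183, 0.001]
wrist_force: [0.5, 0.6, 6.9]
opening: 31.0
grasp_force: 39.9
```

```bash
python3 -c "
from h import *
go((682,-96.5,130,None),(589,275.2,130,None),(589,275.2,30,None))"
```

```text
t=3.5 pos=[683.6 -93.9  27.9] psi=21.0 tilt=0.15 open=31.0 gf=39.9 F=[0.5 0.6 6.9] q=[ 0.2   0.67 -0.18  1.6   0.14  0.88 -1.24]
-> (682, -96.5, 130, np.float64(21.045560179850792)): twist z 0.0; slide [ -0.24   0.19 -10.21] rows 3 each [-0.08  0.06 -3.4 ]
-> (589, 275.2, 130, np.float64(21.045560179850792)): twist z 0.0; slide [  4.67 -38.03   0.  ] rows 8 each [ 0.58 -4.75  0.  ]
-> (589, 275.2, 30, np.float64(21.045560179850792)): twist z 0.0; slide [ 0.  0. 10.] rows 3 each [0.   0.   3.33]
```

Emit:
arm_command([
  {"slide": [0, 0, -2], "twist": [0, 0, 0], "grip": -1},
  {"slide": [0, 0, -4], "twist": [0, 0, 0], "grip": -1},
  {"slide": [0, 0, -4], "twist": [0, 0, 0], "grip": -1},
  {"slide": [0.6, -2.5, 0], "twist": [0, 0, 0], "grip": -1},
  {"slide": [0.6, -4.5, 0], "twist": [0, 0, 0], "grip": -1},
  {"slide": [0.6, -4.5, 0], "twist": [0, 0, 0], "grip": -1},
  {"slide": [0.6, -4.5, 0], "twist": [0, 0, 0], "grip": -1},
  {"slide": [0.6, -4.5, 0], "twist": [0, 0, 0], "grip": -1},
])

```text
time: 4.3
eef_pos: [635.7, 108.8, 125.9]
tcp_rot: [0.0, 0.983, 0.182, -0.0]
wrist_force: [0.7, 0.6, -0.2]
opening: 30.8
grasp_force: 39.8
```

Emit:
arm_command([
  {"slide": [0.6, -4.5, 0], "twist": [0, 0, 0], "grip": -1},
  {"slide": [0.6, -4.5, 0], "twist": [0, 0, 0], "grip": -1},
  {"slide": [0.6, -4.5, 0], "twist": [0, 0, 0], "grip": -1},
  {"slide": [0.3, -2.5, 0], "twist": [0, 0, 0], "grip": -1},
  {"slide": [0, -1.2, 0], "twist": [0, 0, 0], "grip": -1},
  {"slide": [0, 0, 0], "twist": [0, 0, 0], "grip": -1},
  {"slide": [0, 0, 0], "twist": [0, 0, 0], "grip": -1},
  {"slide": [0, 0, 0], "twist": [0, 0, 0], "grip": -1},
])

```text
time: 5.1
eef_pos: [595.9, 272.3, 126.0]
tcp_rot: [0.001, 0.984, 0.18, -0.0]
wrist_force: [2.2, -0.5, -0.7]
opening: 30.7
grasp_force: 39.9
```

```bash
python3 -c "
from h import *
go((589,275.2,125,None),(589,275.2,30,None))
a=capture('scene')['image'][190:390,270:500];b=capture('top')['image'][140:340,60:290]
cv2.imwrite('pics/c2.png',cv2.resize(np.hstack([a,b]),None,fx=1.7,fy=1.7))"
```

```text
t=5.1 pos=[595.9 272.3 126. ] psi=20.8 tilt=0.13 open=30.7 gf=39.9 F=[ 2.2 -0.5 -0.7] q=[-0.3   0.52 -0.27  1.63  0.16  1.02 -1.83]
-> (589, 275.2, 125, np.float64(20.79156128934134)): twist z 0.0; slide [-0.54 -0.52  0.1 ] rows 1 each [-0.54 -0.52  0.1 ]
-> (589, 275.2, 30, np.float64(20.79156128934134)): twist z 0.0; slide [0.  0.  9.5] rows 2 each [0.   0.   4.75]
```

View pics/c2.png

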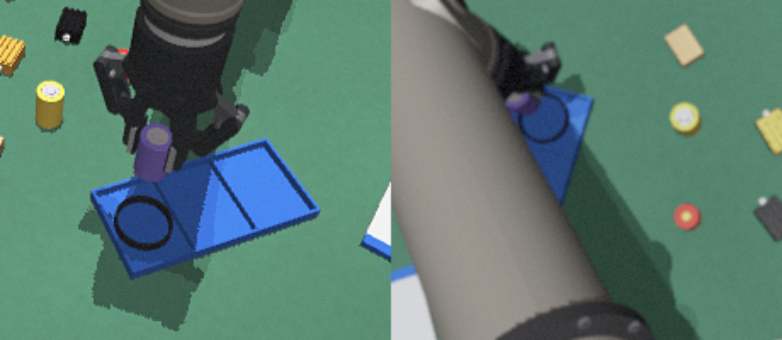

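The cell is held upright above the ring; the ring is at about (354,321) in the scene and (150,209) in the first top picture. I check both ring centres against my tray-based values.

Run:
```python
from h import *
c=capture('top');s=capture('scene')
print(plane(c,(150,209),8),plane(s,(354,320.6),8),"calc 589.2 275.2")
print(plane(c,(422.5,206),8),plane(s,(205,162),8),"calc 586 -269.3")
for n,a,b in(("t",c,(422,206)),("s",s,(354,320)),("s",s,(205,162)),("t",c,(150,209))):
    x0,y0=b[0]-24,b[1]-24;g=a["image"][y0:y0+48,x0:x0+48].max(axis=2);pts=np.argwhere(g<75)[:,::-1]+[x0,y0]
    if len(pts)>20:
        w=plane(a,pts.astype(float),8);k=np.linalg.norm(w-plane(a,b,8),axis=1)<36;w=w[k].astype(np.float32);(o,r)=cv2.minEnclosingCircle(w);print(n,b,o,r,k.sum())
go((589,275.2,125,None))
```

```text
[[590.73257341 274.40858069]] [[591.33939014 276.30808851]] calc 589.2 275.2
[[ 584.91923705 -271.27560502]] [[ 586.49475129 -269.89293894]] calc 586 -269.3
s (354, 320) (591.29150390625, 275.7380065917969) 32.4062614440918 319
s (205, 162) (585.929931640625, -270.3662109375) 33.68294143676758 137
t (150, 209) (592.5428466796875, 278.7884521484375) 33.23265838623047 146
t=5.3 pos=[595.3 274.1 126.3] psi=20.9 tilt=0.04 open=30.7 gf=39.9 F=[ 0.4 -0.4 -2. ] q=[-0.3   0.52 -0.27  1.63  0.16  1.02 -1.83]
-> (589, 275.2, 125, np.float64(20.897688889622763)): twist z 0.0; slide [-0.55 -0.32  0.13] rows 1 each [-0.55 -0.32  0.13]
```

Emit:
arm_command([
  {"slide": [-0.4, -0.3, 0], "twist": [0, 0, 0], "grip": -1},
  {"slide": [0, 0, 3], "twist": [0, 0, 0], "grip": -1},
  {"slide": [0, 0, 3], "twist": [0, 0, 0], "grip": -1},
  {"slide": [0, 0, 2], "twist": [0, 0, 0], "grip": -1},
  {"slide": [0, 0, 1], "twist": [0, 0, 0], "grip": -1},
  {"slide": [0, 0, 0.3], "twist": [0, 0, 0], "grip": -1},
  {"slide": [0, 0, 0], "twist": [0, 0, 0], "grip": -1},
  {"slide": [0, 0, 0], "twist": [0, 0, 0], "grip": -1},
])

```text
time: 6.1
eef_pos: [590.8, 277.5, 34.6]
tcp_rot: [-0.0, 0.983, 0.182, 0.001]
wrist_force: [0.0, -0.0, -0.4]
opening: 30.7
grasp_force: 39.9
```

```bash
python3 -c "
from h import *
go((590.5,275.3,31,None))
a=capture('scene')['image'][230:370,290:480]
cv2.imwrite('pics/c3.png',cv2.resize(a,None,fx=2.5,fy=2.5))"
```

```text
t=6.1 pos=[590.8 277.5  34.6] psi=21.0 tilt=0.14 open=30.7 gf=39.9 F=[ 0.  -0.  -0.4] q=[-0.32  0.62 -0.25  1.7   0.19  0.85 -1.86]
-> (590.5, 275.3, 31, np.float64(21.016159117937434)): twist z 0.0; slide [-0.11  0.2   0.36] rows 1 each [-0.11  0.2   0.36]
```

View pics/c3.png

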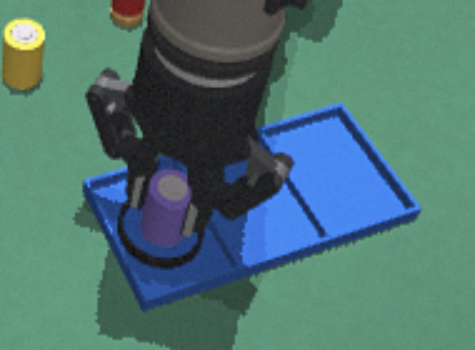

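The cell sits centred in the ring, about 3 mm above the floor. I lower, release and rise.

Emit:
arm_command([
  {"slide": [0, 0.2, 0.2], "twist": [0, 0, 0], "grip": -1},
  {"slide": [0, 0, 0.15], "twist": [0, 0, 0], "grip": -1},
  {"slide": [0, 0, 0], "twist": [0, 0, 0], "grip": -1},
  {"slide": [0, 0, 0], "twist": [0, 0, 0], "grip": -1},
])

```text
time: 6.55
eef_pos: [591.3, 274.8, 30.9]
tcp_rot: [0.0, 0.983, 0.182, 0.001]
wrist_force: [-0.6, -0.7, 5.4]
opening: 30.9
grasp_force: 40.4
```

Emit:
arm_command([
  {"slide": [0, 0, 0], "twist": [0, 0, 0], "grip": -0.1},
  {"slide": [0, 0, 0], "twist": [0, 0, 0], "grip": 0.2},
  {"slide": [0, 0, 0], "twist": [0, 0, 0], "grip": 0.5},
  {"slide": [0, 0, 0], "twist": [0, 0, 0], "grip": 0.5},
  {"slide": [0, 0, -2], "twist": [0, 0, 0], "grip": 0.5},
  {"slide": [0, 0, -4], "twist": [0, 0, 0], "grip": 0.5},
  {"slide": [0, 0, -4], "twist": [0, 0, 0], "grip": 0.5},
  {"slide": [0, 0, 0], "twist": [0, 0, 0], "grip": 0.5},
])

```text
time: 7.35
eef_pos: [594.5, 277.5, 136.3]
tcp_rot: [-0.002, 0.983, 0.182, 0.006]
wrist_force: [-0.0, 1.0, -0.2]
opening: 63.7
grasp_force: 0.0
```

```bash
python3 -c "
from h import *
go((567.5,0,130,30),(567.5,0,12,30))"
```

```text
t=7.3 pos=[594.5 277.5 136.3] psi=21.0 tilt=0.70 open=63.7 gf=0.0 F=[-0.   1.  -0.2] q=[-0.3   0.5  -0.27  1.63  0.15  1.02 -1.83]
-> (567.5, 0, 130, 30): twist z -9.0; slide [-16.21  22.68   0.63] rows 6 each [-2.7   3.78  0.11]
-> (567.5, 0, 12, 30): twist z 0.0; slide [ 0.   0.  11.8] rows 3 each [0.   0.   3.93]
```

Emit:
arm_command([
  {"slide": [0, 0, 0], "twist": [0, 0, -4.5], "grip": 0.5},
  {"slide": [0, 0, 0], "twist": [0, 0, -4.5], "grip": 0.5},
  {"slide": [-2.7, 3.8, 0], "twist": [0, 0, 0], "grip": 0.5},
  {"slide": [-2.7, 3.8, 0], "twist": [0, 0, 0], "grip": 0.5},
  {"slide": [-2.7, 3.8, 0], "twist": [0, 0, 0], "grip": 0.5},
  {"slide": [-2.7, 3.8, 0], "twist": [0, 0, 0], "grip": 0.5},
  {"slide": [-2.7, 3.8, 0], "twist": [0, 0, 0], "grip": 0.5},
  {"slide": [-2.7, 3.8, 0], "twist": [0, 0, 0], "grip": 0.5},
])

```text
time: 8.15
eef_pos: [563.7, -5.2, 129.3]
tcp_rot: [0.0, 0.966, 0.259, -0.0]
wrist_force: [1.0, -0.2, -0.1]
opening: 64.2
grasp_force: 0.0
```

Emit:
arm_command([
  {"slide": [0, 0, 2], "twist": [0, 0, 0], "grip": 0.5},
  {"slide": [0, 0, 2], "twist": [0, 0, 0], "grip": 0.5},
  {"slide": [0, 0, 0], "twist": [0, 0, 0], "grip": 0.5},
  {"slide": [0, 0, 0], "twist": [0, 0, 0], "grip": 0.5},
])

```text
time: 8.55
eef_pos: [564.1, -3.0, 89.5]
tcp_rot: [-0.0, 0.966, 0.259, -0.0]
wrist_force: [-0.6, -0.2, 0.5]
opening: 64.0
grasp_force: 0.0
```

```bash
python3 -c "
from h import *
go((567.5,0.5,60,30),(567.5,0.5,12,30))
a=capture('scene')['image'][90:350,200:460]
cv2.imwrite('pics/c4.png',cv2.resize(a,None,fx=2.3,fy=2.3))"
```

```text
t=8.6 pos=[564.1  -3.   89.5] psi=30.1 tilt=0.06 open=64.0 gf=0.0 F=[-0.6 -0.2  0.5] q=[ 0.12  0.41 -0.24  1.89  0.13  0.86 -1.23]
-> (567.5, 0.5, 60, 30): twist z 0.1; slide [ 0.47 -0.13  2.95] rows 1 each [ 0.47 -0.13  2.95]
-> (567.5, 0.5, 12, 30): twist z 0.0; slide [0.  0.  4.8] rows 1 each [0.  0.  4.8]
```

View pics/c4.png

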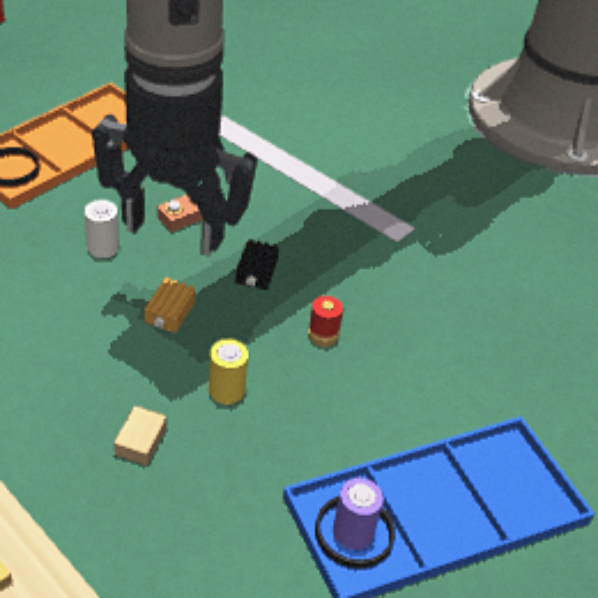

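The purple cell stands upright in the blue ring, and the gripper is over the gold resistor at the right angle. Next I descend and grip.

Emit:
arm_command([
  {"slide": [0.4, -0.1, 3], "twist": [0, 0, 0], "grip": 0.5},
  {"slide": [0, 0, 2], "twist": [0, 0, 0], "grip": 0.5},
  {"slide": [0, 0, 1.5], "twist": [0, 0, 0], "grip": 0.5},
  {"slide": [0, 0, 1], "twist": [0, 0, 0], "grip": 0.5},
  {"slide": [0, 0, 0], "twist": [0, 0, 0], "grip": 0.5},
  {"slide": [0, 0, 0], "twist": [0, 0, 0], "grip": 0.5},
])

```text
time: 9.2
eef_pos: [568.0, -0.4, 15.4]
tcp_rot: [0.0, 0.966, 0.259, 0.001]
wrist_force: [0.4, 0.4, -0.2]
opening: 64.3
grasp_force: 0.0
```

Emit:
arm_command([
  {"slide": [0, 0, 0], "twist": [0, 0, 0], "grip": -1},
  {"slide": [0, 0, 0], "twist": [0, 0, 0], "grip": -1},
  {"slide": [0, 0, 0], "twist": [0, 0, 0], "grip": -1},
  {"slide": [0, 0, 0], "twist": [0, 0, 0], "grip": -1},
  {"slide": [0, 0, 0], "twist": [0, 0, 0], "grip": -1},
  {"slide": [0, 0, 0], "twist": [0, 0, 0], "grip": -1},
])

```text
time: 9.8
eef_pos: [568.3, -0.5, 15.8]
tcp_rot: [0.0, 0.966, 0.259, 0.001]
wrist_force: [-1.5, 0.3, 5.7]
opening: 31.2
grasp_force: 40.6
```

```bash
python3 -c "
from h import *
go((567.5,0.5,120,-16.2),(521,295,120,-16.2),(521,295,60,-16.2))"
```

```text
t=9.8 pos=[ 5.683e+02 -5.000e-01  1.580e+01] psi=30.0 tilt=0.11 open=31.2 gf=40.6 F=[-1.5  0.3  5.7] q=[ 0.1   0.52 -0.22  1.92  0.17  0.71 -1.27]
-> (567.5, 0.5, 120, -16.2): twist z 46.2; slide [ -0.1   -0.07 -10.42] rows 3 each [-0.03 -0.02 -3.47]
-> (521, 295, 120, -16.2): twist z 0.0; slide [-12.68 -26.98   0.  ] rows 7 each [-1.81 -3.85  0.  ]
-> (521, 295, 60, -16.2): twist z 0.0; slide [0. 0. 6.] rows 2 each [0. 0. 3.]
```

Emit:
arm_command([
  {"slide": [0, 0, -2.4], "twist": [0, 0, 0], "grip": -1},
  {"slide": [0, 0, -4], "twist": [0, 0, 0], "grip": -1},
  {"slide": [0, 0, -4], "twist": [0, 0, 7.7], "grip": -1},
  {"slide": [0, 0, 0], "twist": [0, 0, 7.7], "grip": -1},
  {"slide": [0, 0, 0], "twist": [0, 0, 7.7], "grip": -1},
  {"slide": [0, 0, 0], "twist": [0, 0, 7.7], "grip": -1},
  {"slide": [0, 0, 0], "twist": [0, 0, 7.7], "grip": -1},
  {"slide": [0, 0, 0], "twist": [0, 0, 7.7], "grip": -1},
])

```text
time: 10.6
eef_pos: [566.8, -0.6, 118.3]
tcp_rot: [0.0, 0.99, -0.143, -0.0]
wrist_force: [-0.5, 0.4, -0.9]
opening: 30.7
grasp_force: 40.1
```

Emit:
arm_command([
  {"slide": [-1.8, -3.9, 0], "twist": [0, 0, 0], "grip": -1},
  {"slide": [-1.8, -3.9, 0], "twist": [0, 0, 0], "grip": -1},
  {"slide": [-1.8, -3.9, 0], "twist": [0, 0, 0], "grip": -1},
  {"slide": [-1.8, -3.9, 0], "twist": [0, 0, 0], "grip": -1},
  {"slide": [-1.8, -3.9, 0], "twist": [0, 0, 0], "grip": -1},
  {"slide": [-1.8, -3.8, 0], "twist": [0, 0, 0], "grip": -1},
  {"slide": [-1.8, -3.8, 0], "twist": [0, 0, 0], "grip": -1},
  {"slide": [0, 0, 0], "twist": [0, 0, 0], "grip": -1},
])

```text
time: 11.4
eef_pos: [518.4, 303.8, 118.7]
tcp_rot: [-0.003, 0.991, -0.135, -0.001]
wrist_force: [-0.2, 0.5, -1.3]
opening: 30.7
grasp_force: 40.1
```

Emit:
arm_command([
  {"slide": [0, 0, 3], "twist": [0, 0, 0], "grip": -1},
  {"slide": [0, 0, 2], "twist": [0, 0, 0], "grip": -1},
  {"slide": [0, 0, 1], "twist": [0, 0, 0], "grip": -1},
  {"slide": [0, 0, 0], "twist": [0, 0, 0], "grip": -1},
  {"slide": [0, 0, 0], "twist": [0, 0, 0], "grip": -1},
  {"slide": [0, 0, 0], "twist": [0, 0, 0], "grip": -1},
])

```text
time: 12.0
eef_pos: [522.8, 295.3, 60.0]
tcp_rot: [-0.001, 0.99, -0.141, 0.001]
wrist_force: [0.5, -0.6, -0.2]
opening: 31.1
grasp_force: 40.1
```

```bash
python3 -c "
from h import *
go((521,295,40,-16.2),(521,295,19,-16.2))
a=capture('scene')['image'][230:370,310:480]
cv2.imwrite('pics/c5.png',cv2.resize(a,None,fx=3,fy=3))"
```

```text
t=12.0 pos=[522.8 295.3  60. ] psi=-16.2 tilt=0.13 open=31.1 gf=40.1 F=[ 0.5 -0.6 -0.2] q=[-0.45  0.5  -0.17  1.82  0.11  0.83 -2.53]
-> (521, 295, 40, -16.2): twist z 0.0; slide [-0.16  0.08  2.  ] rows 1 each [-0.16  0.08  2.  ]
-> (521, 295, 19, -16.2): twist z 0.0; slide [0.  0.  2.1] rows 1 each [0.  0.  2.1]
```

View pics/c5.png

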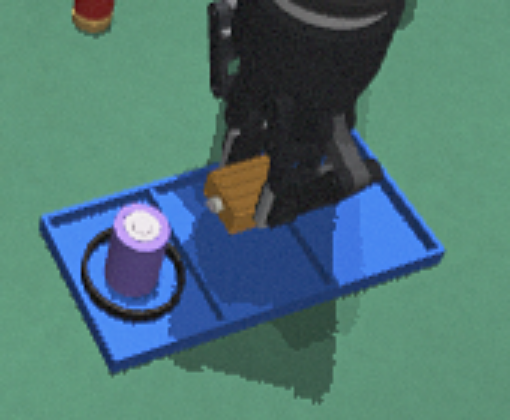

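The gold block is held level above the middle compartment at about (388,295), with its long axis along the tray. Next I lower it carefully.

Emit:
arm_command([
  {"slide": [-0.2, 0, 1.5], "twist": [0, 0, 0], "grip": -1},
  {"slide": [0, 0, 1], "twist": [0, 0, 0], "grip": -1},
  {"slide": [0, 0, 0.8], "twist": [0, 0, 0], "grip": -1},
  {"slide": [0, 0, 0.5], "twist": [0, 0, 0], "grip": -1},
  {"slide": [0, 0, 0], "twist": [0, 0, 0], "grip": -1},
  {"slide": [0, 0, 0], "twist": [0, 0, 0], "grip": -1},
])

```text
time: 12.65
eef_pos: [520.1, 295.4, 20.7]
tcp_rot: [0.0, 0.99, -0.141, 0.0]
wrist_force: [0.5, -1.2, -1.2]
opening: 30.8
grasp_force: 40.1
```

```bash
python3 -c "
from h import *
go((521,295,19,-16.2))
a=capture('scene')['image'][260:360,310:450]
cv2.imwrite('pics/c6.png',cv2.resize(a,None,fx=4,fy=4))"
```

```text
t=12.7 pos=[520.1 295.4  20.7] psi=-16.2 tilt=0.01 open=30.8 gf=40.1 F=[ 0.5 -1.2 -1.2] q=[-0.46  0.55 -0.17  1.84  0.13  0.75 -2.55]
-> (521, 295, 19, -16.2): twist z 0.0; slide [0.1  0.01 0.17] rows 1 each [0.1  0.01 0.17]
```

View pics/c6.png

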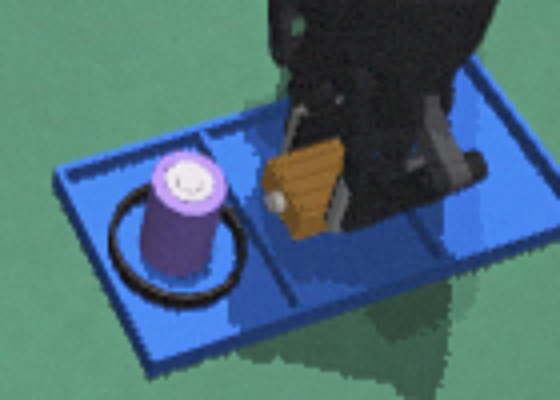

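The lug at (273,200) is clear of the divider (column 237 in that row), so I lower and release.

Emit:
arm_command([
  {"slide": [0.1, 0, 0.2], "twist": [0, 0, 0], "grip": -1},
  {"slide": [0, 0, 0], "twist": [0, 0, 0], "grip": -1},
  {"slide": [0, 0, 0], "twist": [0, 0, 0], "grip": -0.1},
  {"slide": [0, 0, 0], "twist": [0, 0, 0], "grip": 0.15},
  {"slide": [0, 0, 0], "twist": [0, 0, 0], "grip": 0.15},
  {"slide": [0, 0, 0], "twist": [0, 0, 0], "grip": 0.15},
])

```text
time: 13.3
eef_pos: [521.0, 295.2, 18.9]
tcp_rot: [-0.0, 0.99, -0.141, 0.0]
wrist_force: [0.0, 0.5, 0.4]
opening: 48.9
grasp_force: 0.0
```

Emit:
arm_command([
  {"slide": [0, 0, -1.5], "twist": [0, 0, 0], "grip": 0.15},
  {"slide": [0, 0, -3], "twist": [0, 0, 0], "grip": 0.15},
  {"slide": [0, 0, -3.5], "twist": [0, 0, 0], "grip": 0.5},
  {"slide": [0, 0, -3], "twist": [0, 0, 0], "grip": 0.5},
  {"slide": [0, 0, 0], "twist": [0, 0, 0], "grip": 0.5},
])

```text
time: 13.8
eef_pos: [524.1, 297.3, 134.9]
tcp_rot: [-0.003, 0.99, -0.141, 0.004]
wrist_force: [0.4, 0.6, 0.7]
opening: 64.0
grasp_force: 0.0
```

```bash
python3 -c "
from h import *
go((582,105,125,None),(582,105,27,None))"
```

```text
t=13.8 pos=[524.1 297.3 134.9] psi=-16.2 tilt=0.62 open=64.0 gf=0.0 F=[0.4 0.6 0.7] q=[-0.44  0.41 -0.18  1.77  0.09  0.96 -2.52]
-> (582, 105, 125, np.float64(-16.19337252680619)): twist z 0.0; slide [10.92 16.85  0.99] rows 5 each [2.18 3.37 0.2 ]
-> (582, 105, 27, np.float64(-16.19337252680619)): twist z 0.0; slide [0.  0.  9.8] rows 3 each [0.   0.   3.27]
```

Emit:
arm_command([
  {"slide": [2.2, 3.3, 0], "twist": [0, 0, 0], "grip": 0.5},
  {"slide": [2.2, 3.3, 0], "twist": [0, 0, 0], "grip": 0.5},
  {"slide": [2.2, 3.3, 0], "twist": [0, 0, 0], "grip": 0.5},
  {"slide": [2.2, 3.3, 0], "twist": [0, 0, 0], "grip": 0.5},
  {"slide": [2.2, 3.3, 0], "twist": [0, 0, 0], "grip": 0.5},
  {"slide": [0, 0, 2], "twist": [0, 0, 0], "grip": 0.5},
  {"slide": [0, 0, 1.2], "twist": [0, 0, 0], "grip": 0.5},
  {"slide": [0, 0, 0], "twist": [0, 0, 0], "grip": 0.5},
])

```text
time: 14.6
eef_pos: [578.4, 106.7, 94.7]
tcp_rot: [0.0, 0.99, -0.14, -0.002]
wrist_force: [0.4, 0.3, -0.3]
opening: 64.0
grasp_force: 0.0
```

Emit:
arm_command([
  {"slide": [0, 0, 0], "twist": [0, 0, 0], "grip": 0.5},
  {"slide": [0, 0, 0], "twist": [0, 0, 0], "grip": 0.5},
  {"slide": [0, 0, 0], "twist": [0, 0, 0], "grip": 0.5},
])

```text
time: 14.9
eef_pos: [580.9, 107.1, 97.5]
tcp_rot: [-0.0, 0.99, -0.14, 0.001]
wrist_force: [0.2, -0.1, -0.2]
opening: 63.9
grasp_force: 0.0
```

```bash
python3 -c "
from h import *
go((582,105,27,None))
c=capture('scene');cv2.imwrite('pics/c7.png',cv2.resize(c['image'][170:370,250:480],None,fx=2.6,fy=2.6))"
```

```text
t=14.9 pos=[580.9 107.1  97.5] psi=-16.1 tilt=0.08 open=63.9 gf=0.0 F=[ 0.2 -0.1 -0.2] q=[-0.16  0.44 -0.12  1.82  0.07  0.89 -2.16]
-> (582, 105, 27, np.float64(-16.094642314985283)): twist z 0.0; slide [0.16 0.17 7.05] rows 2 each [0.08 0.08 3.53]
```

View pics/c7.png

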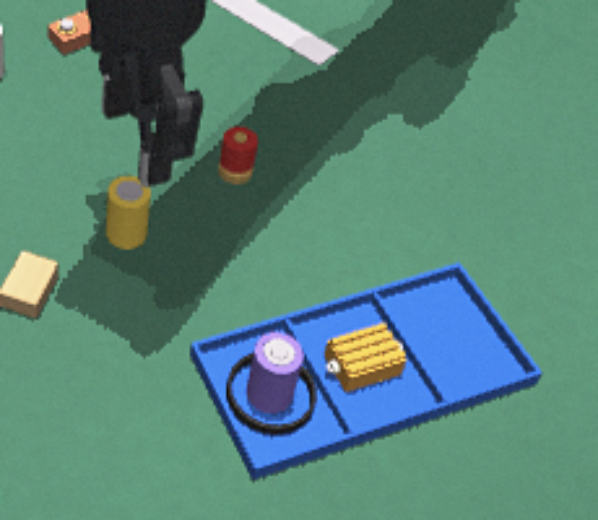

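The blue kit is complete, with the gold resistor flat in the middle compartment and the purple cell upright in its ring. Now the yellow cell.

Emit:
arm_command([
  {"slide": [0.1, 0.1, 2], "twist": [0, 0, 0], "grip": 0.5},
  {"slide": [0, 0, 2.5], "twist": [0, 0, 0], "grip": 0.5},
  {"slide": [0, 0, 1.5], "twist": [0, 0, 0], "grip": 0.5},
  {"slide": [0, 0, 1], "twist": [0, 0, 0], "grip": 0.5},
  {"slide": [0, 0, 0], "twist": [0, 0, 0], "grip": 0.5},
  {"slide": [0, 0, 0], "twist": [0, 0, 0], "grip": 0.5},
])

```text
time: 15.55
eef_pos: [581.8, 105.0, 27.3]
tcp_rot: [-0.0, 0.99, -0.141, 0.0]
wrist_force: [0.3, -0.4, 0.5]
opening: 64.3
grasp_force: 0.0
```

Emit:
arm_command([
  {"slide": [0, 0, 0], "twist": [0, 0, 0], "grip": -1},
  {"slide": [0, 0, 0], "twist": [0, 0, 0], "grip": -1},
  {"slide": [0, 0, 0], "twist": [0, 0, 0], "grip": -1},
  {"slide": [0, 0, 0], "twist": [0, 0, 0], "grip": -1},
  {"slide": [0, 0, 0], "twist": [0, 0, 0], "grip": -1},
  {"slide": [0, 0, 0], "twist": [0, 0, 0], "grip": -1},
])

```text
time: 16.15
eef_pos: [582.1, 104.9, 27.9]
tcp_rot: [-0.0, 0.99, -0.141, 0.001]
wrist_force: [-1.3, -0.1, 6.4]
opening: 30.8
grasp_force: 39.8
```

```bash
python3 -c "
from h import *
go((582,105,127,None),(586,-270,127,None))"
```

```text
t=16.1 pos=[582.1 104.9  27.9] psi=-16.2 tilt=0.11 open=30.8 gf=39.8 F=[-1.3 -0.1  6.4] q=[-0.16  0.53 -0.11  1.86  0.08  0.75 -2.18]
-> (582, 105, 127, np.float64(-16.186906635309686)): twist z 0.0; slide [-0.02 -0.   -9.91] rows 3 each [-0.01 -0.   -3.3 ]
-> (586, -270, 127, np.float64(-16.186906635309686)): twist z 0.0; slide [10.84 35.9   0.  ] rows 8 each [1.35 4.49 0.  ]
```

Emit:
arm_command([
  {"slide": [0, 0, -2], "twist": [0, 0, 0], "grip": -1},
  {"slide": [0, 0, -4], "twist": [0, 0, 0], "grip": -1},
  {"slide": [0, 0, -4], "twist": [0, 0, 0], "grip": -1},
  {"slide": [0.9, 3, 0], "twist": [0, 0, 0], "grip": -1},
  {"slide": [1.3, 4.3, 0], "twist": [0, 0, 0], "grip": -1},
  {"slide": [1.3, 4.3, 0], "twist": [0, 0, 0], "grip": -1},
  {"slide": [1.3, 4.3, 0], "twist": [0, 0, 0], "grip": -1},
  {"slide": [1.3, 4.3, 0], "twist": [0, 0, 0], "grip": -1},
])

```text
time: 16.95
eef_pos: [582.8, -107.8, 126.4]
tcp_rot: [0.0, 0.99, -0.141, -0.0]
wrist_force: [1.2, 0.7, -0.6]
opening: 30.7
grasp_force: 39.8
```

Emit:
arm_command([
  {"slide": [1.3, 4.3, 0], "twist": [0, 0, 0], "grip": -1},
  {"slide": [1.3, 4.3, 0], "twist": [0, 0, 0], "grip": -1},
  {"slide": [1.3, 4.3, 0], "twist": [0, 0, 0], "grip": -1},
  {"slide": [0.8, 2.8, 0], "twist": [0, 0, 0], "grip": -1},
  {"slide": [0, 0, 0], "twist": [0, 0, 0], "grip": -1},
  {"slide": [0, 0, 2], "twist": [0, 0, 0], "grip": -1},
  {"slide": [0, 0, 2], "twist": [0, 0, 0], "grip": -1},
  {"slide": [0, 0, 0], "twist": [0, 0, 0], "grip": -1},
])

```text
time: 17.75
eef_pos: [582.4, -267.8, 83.3]
tcp_rot: [-0.001, 0.99, -0.14, -0.004]
wrist_force: [-1.7, -0.3, -0.9]
opening: 31.2
grasp_force: 39.9
```

Emit:
arm_command([
  {"slide": [0, 0, 0], "twist": [0, 0, 0], "grip": -1},
  {"slide": [0, 0, 0], "twist": [0, 0, 0], "grip": -1},
  {"slide": [0, 0, 0], "twist": [0, 0, 0], "grip": -1},
])

```text
time: 18.05
eef_pos: [585.8, -270.2, 88.1]
tcp_rot: [0.0, 0.99, -0.141, 0.001]
wrist_force: [-0.5, 0.5, -1.0]
opening: 30.6
grasp_force: 39.9
```

```bash
python3 -c "
from h import *
go((586,-270,33,None))"
```

```text
t=18.1 pos=[ 585.8 -270.2   88.1] psi=-16.2 tilt=0.13 open=30.6 gf=39.9 F=[-0.5  0.5 -1. ] q=[ 0.37  0.53 -0.01  1.69  0.01  0.92 -1.49]
-> (586, -270, 33, np.float64(-16.16288289881437)): twist z 0.0; slide [ 0.01 -0.02  5.51] rows 2 each [ 0.01 -0.01  2.75]
```

Emit:
arm_command([
  {"slide": [0, 0, 2], "twist": [0, 0, 0], "grip": -1},
  {"slide": [0, 0, 1.7], "twist": [0, 0, 0], "grip": -1},
  {"slide": [0, 0, 1], "twist": [0, 0, 0], "grip": -1},
  {"slide": [0, 0, 0.5], "twist": [0, 0, 0], "grip": -1},
  {"slide": [0, 0, 0], "twist": [0, 0, 0], "grip": -1},
  {"slide": [0, 0, 0], "twist": [0, 0, 0], "grip": -1},
])

```text
time: 18.65
eef_pos: [585.6, -270.3, 35.6]
tcp_rot: [0.0, 0.99, -0.141, 0.001]
wrist_force: [-0.4, -0.7, -0.6]
opening: 30.7
grasp_force: 39.9
```

```bash
python3 -c "
from h import *
go((586,-270,31,None))
c=capture('scene');cv2.imwrite('pics/c8.png',cv2.resize(c['image'][90:210,160:310],None,fx=4,fy=4))"
```

```text
t=18.6 pos=[ 585.6 -270.3   35.6] psi=-16.2 tilt=0.08 open=30.7 gf=39.9 F=[-0.4 -0.7 -0.6] q=[ 0.37  0.59 -0.01  1.72  0.01  0.82 -1.49]
-> (586, -270, 31, np.float64(-16.182074559017455)): twist z 0.0; slide [ 0.03 -0.04  0.46] rows 1 each [ 0.03 -0.04  0.46]
```

View pics/c8.png

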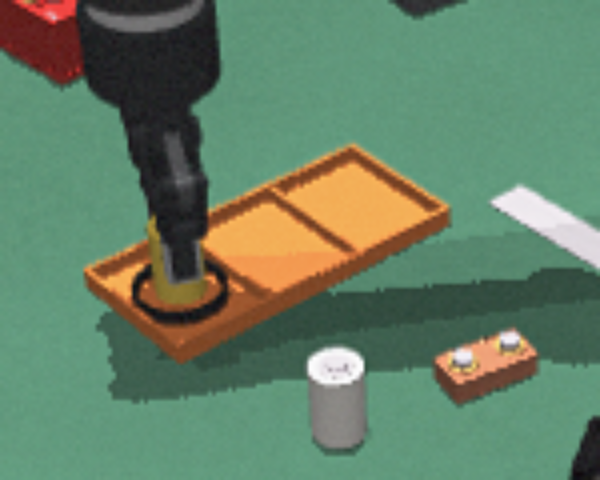

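The yellow cell is inside the orange ring at about (180,285). I lower, release and rise.

Emit:
arm_command([
  {"slide": [0, 0, 0.3], "twist": [0, 0, 0], "grip": -1},
  {"slide": [0, 0, 0.15], "twist": [0, 0, 0], "grip": -1},
  {"slide": [0, 0, 0], "twist": [0, 0, 0], "grip": -1},
  {"slide": [0, 0, 0], "twist": [0, 0, 0], "grip": -1},
])

```text
time: 19.1
eef_pos: [585.3, -270.2, 30.9]
tcp_rot: [0.0, 0.99, -0.141, 0.0]
wrist_force: [-1.5, 0.9, 2.4]
opening: 30.9
grasp_force: 40.2
```

Emit:
arm_command([
  {"slide": [0, 0, 0], "twist": [0, 0, 0], "grip": -0.1},
  {"slide": [0, 0, 0], "twist": [0, 0, 0], "grip": 0.2},
  {"slide": [0, 0, 0], "twist": [0, 0, 0], "grip": 0.5},
  {"slide": [0, 0, 0], "twist": [0, 0, 0], "grip": 0.5},
  {"slide": [0, 0, -2], "twist": [0, 0, 0], "grip": 0.5},
  {"slide": [0, 0, -4], "twist": [0, 0, -4], "grip": 0.5},
  {"slide": [0, 0, -4], "twist": [0, 0, -7.3], "grip": 0.5},
  {"slide": [0, 0, 0], "twist": [0, 0, 0], "grip": 0.5},
])

```text
time: 19.9
eef_pos: [589.1, -271.9, 136.9]
tcp_rot: [0.002, 0.999, -0.042, 0.006]
wrist_force: [0.6, -0.5, 0.5]
opening: 64.0
grasp_force: 0.0
```

Emit:
arm_command([
  {"slide": [0, 0, 0], "twist": [0, 0, 0], "grip": 0.5},
  {"slide": [0, 0, 0], "twist": [0, 0, 0], "grip": 0.5},
  {"slide": [0, 0, 0], "twist": [0, 0, 0], "grip": 0.5},
])

```text
time: 20.2
eef_pos: [583.8, -269.6, 128.5]
tcp_rot: [-0.0, 0.999, -0.043, -0.002]
wrist_force: [0.8, 0.6, -0.4]
opening: 63.7
grasp_force: 0.0
```

```bash
python3 -c "
from h import *
np.set_printoptions(precision=1,suppress=True)
c=capture('top')
print(*meas(c,'copper',(342,265),20,8));print(*meas(c,'copper',(342,265),20,16))
go((473,-104,130,-4.7),(473,-104,70,-4.7),(473,-104,12,-4.7))"
```

```text
[ 472.5 -103.8] [ 472.3 -103.4] [29.35042953491211, 56.51386642456055] 177.64372
[ 472. -103.] [ 471.8 -102.6] [29.128854751586914, 56.08723831176758] 177.6437
t=20.2 pos=[ 584.  -269.6  128.6] psi=-4.9 tilt=0.17 open=64.1 gf=0.0 F=[ 1.  -0.2  0.3] q=[ 0.4  0.5 -0.1  1.7  0.   1.  -1.3]
-> (473, -104, 130, -4.7): twist z -0.2; slide [-12.4 -15.6  -0.1] rows 5 each [-2.5 -3.1 -0. ]
-> (473, -104, 70, -4.7): twist z 0.0; slide [0. 0. 6.] rows 2 each [0. 0. 3.]
-> (473, -104, 12, -4.7): twist z 0.0; slide [0.  0.  5.8] rows 2 each [0.  0.  2.9]
```

Emit:
arm_command([
  {"slide": [0, 0, 0], "twist": [0, 0, -1.4], "grip": 0.5},
  {"slide": [-2.46, -3.2, 0], "twist": [0, 0, 0], "grip": 0.5},
  {"slide": [-2.46, -3.2, 0], "twist": [0, 0, 0], "grip": 0.5},
  {"slide": [-2.46, -3.2, 0], "twist": [0, 0, 0], "grip": 0.5},
  {"slide": [-2.46, -3.2, 0], "twist": [0, 0, 0], "grip": 0.5},
  {"slide": [-2.46, -3.2, 0], "twist": [0, 0, 0], "grip": 0.5},
  {"slide": [0, 0, 3], "twist": [0, 0, 0], "grip": 0.5},
  {"slide": [0, 0, 3], "twist": [0, 0, 0], "grip": 0.5},
])

```text
time: 21.05
eef_pos: [472.4, -101.8, 70.6]
tcp_rot: [0.0, 1.0, -0.029, 0.002]
wrist_force: [-0.2, -1.4, -0.3]
opening: 64.1
grasp_force: 0.0
```

Emit:
arm_command([
  {"slide": [0, 0, 0], "twist": [0, 0, 0], "grip": 0.5},
  {"slide": [0, 0, 0], "twist": [0, 0, 0], "grip": 0.5},
  {"slide": [0, 0, 0], "twist": [0, 0, 0], "grip": 0.5},
  {"slide": [0, 0, 0], "twist": [0, 0, 0], "grip": 0.5},
])

```text
time: 21.45
eef_pos: [473.1, -103.3, 71.6]
tcp_rot: [0.0, 1.0, -0.031, 0.001]
wrist_force: [-0.1, 0.1, -0.3]
opening: 64.0
grasp_force: 0.0
```

```bash
python3 -c "
from h import *
go((472.5,-103.5,12,-3.5))
c=capture('scene');cv2.imwrite('pics/c9.png',cv2.resize(c['image'][100:240,160:350],None,fx=3,fy=3))"
```

```text
t=21.4 pos=[ 473.1 -103.3   71.6] psi=-3.5 tilt=0.16 open=64.0 gf=0.0 F=[-0.1  0.1 -0.3] q=[ 0.23  0.31 -0.12  2.09  0.06  0.74 -1.56]
-> (472.5, -103.5, 12, -3.5): twist z -0.0; slide [-0.06  0.02  5.96] rows 2 each [-0.03  0.01  2.98]
```

View pics/c9.png

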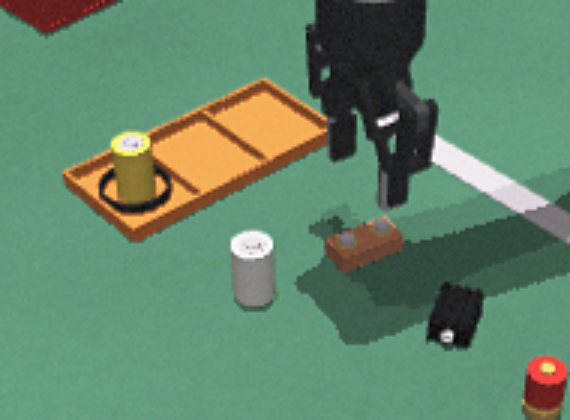

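The yellow cell stands upright in its ring and the gripper is over the copper bar. I go down and grip.

Emit:
arm_command([
  {"slide": [0, 0, 2.5], "twist": [0, 0, 0], "grip": 0.5},
  {"slide": [0, 0, 2], "twist": [0, 0, 0], "grip": 0.5},
  {"slide": [0, 0, 1.1], "twist": [0, 0, 0], "grip": 0.5},
  {"slide": [0, 0, 0.4], "twist": [0, 0, 0], "grip": 0.5},
  {"slide": [0, 0, 0], "twist": [0, 0, 0], "grip": 0.5},
])

```text
time: 22.0
eef_pos: [472.1, -103.0, 10.4]
tcp_rot: [0.0, 1.0, -0.03, -0.0]
wrist_force: [0.1, 0.6, 0.4]
opening: 64.0
grasp_force: 0.0
```

Emit:
arm_command([
  {"slide": [0, 0, 0], "twist": [0, 0, 0], "grip": -1},
  {"slide": [0, 0, 0], "twist": [0, 0, 0], "grip": -1},
  {"slide": [0, 0, 0], "twist": [0, 0, 0], "grip": -1},
  {"slide": [0, 0, 0], "twist": [0, 0, 0], "grip": -1},
  {"slide": [0, 0, 0], "twist": [0, 0, 0], "grip": -1},
  {"slide": [0, 0, 0], "twist": [0, 0, 0], "grip": -1},
], newtons=50)

```text
time: 22.6
eef_pos: [472.8, -103.1, 11.3]
tcp_rot: [0.0, 1.0, -0.03, 0.001]
wrist_force: [-0.2, -0.3, 6.4]
opening: 26.3
grasp_force: 50.5
```

```bash
python3 -c "
from h import *
go((472.5,-103.5,112,6.6),(515.5,-277.5,112,6.6))"
```

```text
t=22.6 pos=[ 472.8 -103.1   11.3] psi=-3.5 tilt=0.11 open=26.3 gf=50.5 F=[-0.2 -0.3  6.4] q=[ 0.22  0.42 -0.11  2.12  0.08  0.6  -1.58]
-> (472.5, -103.5, 112, 6.6): twist z -10.1; slide [ -0.03   0.04 -10.07] rows 3 each [-0.01  0.01 -3.36]
-> (515.5, -277.5, 112, 6.6): twist z 0.0; slide [ 2.27 17.78  0.  ] rows 4 each [0.57 4.44 0.  ]
```

Emit:
arm_command([
  {"slide": [0, 0, -2], "twist": [0, 0, 0], "grip": -1},
  {"slide": [0, 0, -4], "twist": [0, 0, -5], "grip": -1},
  {"slide": [0, 0, -4], "twist": [0, 0, -5.1], "grip": -1},
  {"slide": [0.5, 4, 0], "twist": [0, 0, 0], "grip": -1},
  {"slide": [0.5, 4, 0], "twist": [0, 0, 0], "grip": -1},
  {"slide": [0.5, 4, 0], "twist": [0, 0, 0], "grip": -1},
  {"slide": [0.5, 4, 0], "twist": [0, 0, 0], "grip": -1},
  {"slide": [0.3, 1.8, 0], "twist": [0, 0, 0], "grip": -1},
])

```text
time: 23.4
eef_pos: [514.6, -282.0, 110.1]
tcp_rot: [0.001, 0.998, 0.055, -0.0]
wrist_force: [-0.3, 0.4, -2.5]
opening: 26.6
grasp_force: 49.8
```

Emit:
arm_command([
  {"slide": [0, 0, 3], "twist": [0, 0, 0], "grip": -1},
  {"slide": [0, 0, 3], "twist": [0, 0, 0], "grip": -1},
  {"slide": [0, 0, 1], "twist": [0, 0, 0], "grip": -1},
  {"slide": [0, 0, 0], "twist": [0, 0, 0], "grip": -1},
  {"slide": [0, 0, 0], "twist": [0, 0, 0], "grip": -1},
  {"slide": [0, 0, 0], "twist": [0, 0, 0], "grip": -1},
  {"slide": [0, 0, 0], "twist": [0, 0, 0], "grip": -1},
])

```text
time: 24.1
eef_pos: [516.3, -277.5, 41.8]
tcp_rot: [0.001, 0.998, 0.058, 0.001]
wrist_force: [0.6, 0.3, -2.2]
opening: 26.4
grasp_force: 49.8
```

```bash
python3 -c "
from h import *
go((515.5,-277.5,15,6.6))
c=capture('scene');cv2.imwrite('pics/c10.png',cv2.resize(c['image'][100:200,170:310],None,fx=4,fy=4))"
```

```text
t=24.1 pos=[ 516.3 -277.5   41.8] psi=6.6 tilt=0.16 open=26.4 gf=49.8 F=[ 0.6  0.3 -2.2] q=[ 0.49  0.5  -0.09  1.87  0.06  0.77 -1.09]
-> (515.5, -277.5, 15, 6.6): twist z 0.0; slide [-0.08 -0.01  2.68] rows 1 each [-0.08 -0.01  2.68]
```

View pics/c10.png

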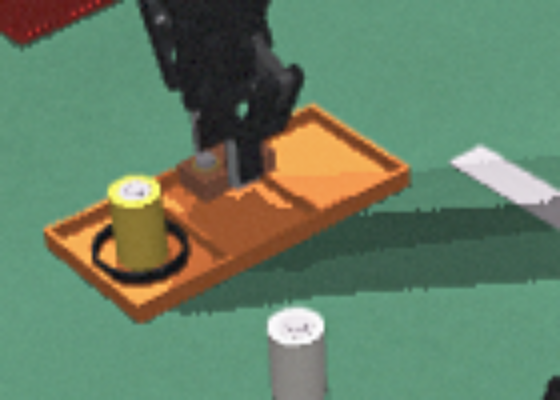

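The bar is level above the middle compartment (about (228,165)). I lower it in two stages and watch the force.

Emit:
arm_command([
  {"slide": [-0.1, 0, 1], "twist": [0, 0, 0], "grip": -1},
  {"slide": [0, 0, 0.8], "twist": [0, 0, 0], "grip": -1},
  {"slide": [0, 0, 0.5], "twist": [0, 0, 0], "grip": -1},
  {"slide": [0, 0, 0], "twist": [0, 0, 0], "grip": -1},
  {"slide": [0, 0, 0], "twist": [0, 0, 0], "grip": -1},
])

```text
time: 24.65
eef_pos: [514.1, -277.1, 16.9]
tcp_rot: [-0.0, 0.998, 0.058, -0.0]
wrist_force: [-0.5, -0.0, -1.5]
opening: 26.7
grasp_force: 49.8
```

Emit:
arm_command([
  {"slide": [0, 0, 0.3], "twist": [0, 0, 0], "grip": -1},
  {"slide": [0, 0, 0.1], "twist": [0, 0, 0], "grip": -1},
  {"slide": [0, 0, 0], "twist": [0, 0, 0], "grip": -1},
  {"slide": [0, 0, 0], "twist": [0, 0, 0], "grip": -1},
])

```text
time: 25.05
eef_pos: [514.9, -277.5, 14.3]
tcp_rot: [0.0, 0.998, 0.058, 0.001]
wrist_force: [-1.5, 1.4, 6.1]
opening: 26.6
grasp_force: 50.8
```

Contact came at the right height (14.3), so I release.

Emit:
arm_command([
  {"slide": [0, 0, 0], "twist": [0, 0, 0], "grip": -0.2},
  {"slide": [0, 0, 0], "twist": [0, 0, 0], "grip": 0.1},
  {"slide": [0, 0, 0], "twist": [0, 0, 0], "grip": 0.1},
  {"slide": [0, 0, 0], "twist": [0, 0, 0], "grip": 0.1},
  {"slide": [0, 0, -1.5], "twist": [0, 0, 0], "grip": 0.1},
  {"slide": [0, 0, -3], "twist": [0, 0, 0], "grip": 0.1},
  {"slide": [0, 0, -4], "twist": [0, 0, 0], "grip": 0.5},
  {"slide": [0, 0, -3], "twist": [0, 0, 0], "grip": 0.5},
])

```text
time: 25.85
eef_pos: [515.0, -277.5, 131.6]
tcp_rot: [0.001, 0.998, 0.058, 0.001]
wrist_force: [0.8, -0.4, -0.3]
opening: 64.0
grasp_force: 0.0
```

Emit:
arm_command([
  {"slide": [0, 0, 0], "twist": [0, 0, 0], "grip": 0.5},
  {"slide": [0, 0, 0], "twist": [0, 0, 0], "grip": 0.5},
  {"slide": [0, 0, 0], "twist": [0, 0, 0], "grip": 0.5},
  {"slide": [0, 0, 0], "twist": [0, 0, 0], "grip": 0.5},
])

```text
time: 26.25
eef_pos: [513.3, -276.7, 127.0]
tcp_rot: [-0.001, 0.998, 0.058, -0.001]
wrist_force: [0.4, 0.2, -0.7]
opening: 64.6
grasp_force: 0.0
```

```bash
python3 -c "
from h import *
c=capture('top');print(plane(c,blob(c,'red',(234,268),14).mean(0).ravel(),38), meas(c,'red',(234,268),14,30))
go((469.5,103.2,130,None),(469.5,103.2,18,None))"
```

```text
[[470.00424912 103.45893457]] (array([469.98551017, 104.1437313 ]), array([469.71994019, 104.43678284]), [25.658458709716797, 27.435243606567383], np.float32(44.36005))
t=26.3 pos=[ 513.4 -276.7  127. ] psi=6.6 tilt=0.15 open=64.0 gf=0.0 F=[-0.1  0.5 -0.1] q=[ 0.49  0.39 -0.09  1.81  0.04  0.94 -1.07]
-> (469.5, 103.2, 130, np.float64(6.62526108707291)): twist z 0.0; slide [ 2.000e-02 -3.825e+01 -3.000e-01] rows 8 each [ 0.   -4.78 -0.04]
-> (469.5, 103.2, 18, np.float64(6.62526108707291)): twist z 0.0; slide [ 0.   0.  11.2] rows 3 each [0.   0.   3.73]
```

Emit:
arm_command([
  {"slide": [0, -3, 0], "twist": [0, 0, 0], "grip": 0.5},
  {"slide": [0, -4.5, 0], "twist": [0, 0, 0], "grip": 0.5},
  {"slide": [0, -4.5, 0], "twist": [0, 0, 0], "grip": 0.5},
  {"slide": [0, -4.5, 0], "twist": [0, 0, 0], "grip": 0.5},
  {"slide": [0, -4.5, 0], "twist": [0, 0, 0], "grip": 0.5},
  {"slide": [0, -4.5, 0], "twist": [0, 0, 0], "grip": 0.5},
  {"slide": [0, -4.5, 0], "twist": [0, 0, 0], "grip": 0.5},
  {"slide": [0, -4.5, 0], "twist": [0, 0, 0], "grip": 0.5},
])

```text
time: 27.1
eef_pos: [473.6, 67.1, 127.7]
tcp_rot: [0.0, 0.998, 0.058, -0.001]
wrist_force: [0.8, -0.2, -0.2]
opening: 64.0
grasp_force: 0.0
```

Emit:
arm_command([
  {"slide": [0, -3.8, 0], "twist": [0, 0, 0], "grip": 0.5},
  {"slide": [0, 0, 3], "twist": [0, 0, 0], "grip": 0.5},
  {"slide": [0, 0, 2], "twist": [0, 0, 0], "grip": 0.5},
  {"slide": [0, 0, 0], "twist": [0, 0, 0], "grip": 0.5},
  {"slide": [0, 0, 0], "twist": [0, 0, 0], "grip": 0.5},
  {"slide": [0, 0, 0], "twist": [0, 0, 0], "grip": 0.5},
  {"slide": [0, 0, 0], "twist": [0, 0, 0], "grip": 0.5},
])

```text
time: 27.8
eef_pos: [471.0, 103.2, 79.3]
tcp_rot: [-0.0, 0.998, 0.057, 0.001]
wrist_force: [-0.3, 0.7, -0.0]
opening: 64.0
grasp_force: 0.0
```

```bash
python3 -c "
from h import *
go((470,103.7,18,6.6))"
```

```text
t=27.8 pos=[471.  103.2  79.3] psi=6.6 tilt=0.12 open=64.0 gf=0.0 F=[-0.3  0.7 -0. ] q=[-0.06  0.31 -0.29  2.08  0.12  0.77 -1.88]
-> (470, 103.7, 18, 6.6): twist z -0.0; slide [-0.1  -0.06  6.13] rows 2 each [-0.05 -0.03  3.06]
```

Emit:
arm_command([
  {"slide": [-0.1, 0, 2.5], "twist": [0, 0, 0], "grip": 0.5},
  {"slide": [0, 0, 2], "twist": [0, 0, 0], "grip": 0.5},
  {"slide": [0, 0, 1.5], "twist": [0, 0, 0], "grip": 0.5},
  {"slide": [0, 0, 0], "twist": [0, 0, 0], "grip": 0.5},
  {"slide": [0, 0, 0], "twist": [0, 0, 0], "grip": 0.5},
])

```text
time: 28.3
eef_pos: [469.7, 103.2, 18.9]
tcp_rot: [-0.0, 0.998, 0.058, 0.0]
wrist_force: [0.5, 0.7, -0.2]
opening: 64.0
grasp_force: 0.0
```

Emit:
arm_command([
  {"slide": [0, 0, 0], "twist": [0, 0, 0], "grip": -1},
  {"slide": [0, 0, 0], "twist": [0, 0, 0], "grip": -1},
  {"slide": [0, 0, 0], "twist": [0, 0, 0], "grip": -1},
  {"slide": [0, 0, 0], "twist": [0, 0, 0], "grip": -1},
  {"slide": [0, 0, 0], "twist": [0, 0, 0], "grip": -1},
  {"slide": [0, 0, 0], "twist": [0, 0, 0], "grip": -1},
], newtons=30)

```text
time: 28.9
eef_pos: [469.9, 103.3, 19.3]
tcp_rot: [0.0, 0.998, 0.058, 0.001]
wrist_force: [-0.9, -0.2, 6.5]
opening: 26.3
grasp_force: 29.3
```

```bash
python3 -c "
from h import *
go((470,103.7,128,6.6),(515.5-71*.9933,-277.5-71*.115,128,6.6))"
```

```text
t=28.9 pos=[469.9 103.3  19.3] psi=6.6 tilt=0.09 open=26.3 gf=29.3 F=[-0.9 -0.2  6.5] q=[-0.08  0.41 -0.26  2.12  0.18  0.63 -1.92]
-> (470, 103.7, 128, 6.6): twist z 0.0; slide [ 1.000e-02 -3.000e-02 -1.087e+01] rows 3 each [ 0.   -0.01 -3.62]
-> (444.9757, -285.665, 128, 6.6): twist z 0.0; slide [-6.96 38.39  0.  ] rows 9 each [-0.77  4.27  0.  ]
```

Emit:
arm_command([
  {"slide": [0, 0, -2.7], "twist": [0, 0, 0], "grip": -1},
  {"slide": [0, 0, -4], "twist": [0, 0, 0], "grip": -1},
  {"slide": [0, 0, -4], "twist": [0, 0, 0], "grip": -1},
  {"slide": [-0.4, 2.4, 0], "twist": [0, 0, 0], "grip": -1},
  {"slide": [-0.8, 4.2, 0], "twist": [0, 0, 0], "grip": -1},
  {"slide": [-0.8, 4.2, 0], "twist": [0, 0, 0], "grip": -1},
  {"slide": [-0.8, 4.2, 0], "twist": [0, 0, 0], "grip": -1},
  {"slide": [-0.8, 4.2, 0], "twist": [0, 0, 0], "grip": -1},
])

```text
time: 29.7
eef_pos: [454.9, -93.3, 125.4]
tcp_rot: [0.0, 0.998, 0.058, 0.0]
wrist_force: [-0.7, 0.6, -0.3]
opening: 26.4
grasp_force: 29.8
```

Emit:
arm_command([
  {"slide": [-0.8, 4.2, 0], "twist": [0, 0, 0], "grip": -1},
  {"slide": [-0.8, 4.2, 0], "twist": [0, 0, 0], "grip": -1},
  {"slide": [-0.8, 4.2, 0], "twist": [0, 0, 0], "grip": -1},
  {"slide": [-0.8, 4.2, 0], "twist": [0, 0, 0], "grip": -1},
  {"slide": [-0.2, 2.4, 0], "twist": [0, 0, 0], "grip": -1},
  {"slide": [0, 0, 2], "twist": [0, 0, 0], "grip": -1},
  {"slide": [0, 0, 2], "twist": [0, 0, 0], "grip": -1},
  {"slide": [0, 0, 1], "twist": [0, 0, 0], "grip": -1},
])

```text
time: 30.5
eef_pos: [442.5, -285.9, 73.6]
tcp_rot: [-0.001, 0.998, 0.058, -0.001]
wrist_force: [-0.7, 0.0, -1.7]
opening: 26.6
grasp_force: 29.8
```

Emit:
arm_command([
  {"slide": [0, 0, 0], "twist": [0, 0, 0], "grip": -1},
  {"slide": [0, 0, 0], "twist": [0, 0, 0], "grip": -1},
  {"slide": [0, 0, 0], "twist": [0, 0, 0], "grip": -1},
  {"slide": [0, 0, 0], "twist": [0, 0, 0], "grip": -1},
])

```text
time: 30.9
eef_pos: [444.5, -286.6, 76.2]
tcp_rot: [0.001, 0.998, 0.058, 0.001]
wrist_force: [-0.1, 1.3, -0.1]
opening: 26.4
grasp_force: 29.8
```

```bash
python3 -c "
from h import *
go((445,-285.7,22,6.6))
c=capture('scene');cv2.imwrite('pics/c11.png',cv2.resize(c['image'][90:210,170:310],None,fx=4,fy=4))"
```

```text
t=30.9 pos=[ 444.5 -286.6   76.2] psi=6.6 tilt=0.11 open=26.4 gf=29.8 F=[-0.1  1.3 -0.1] q=[ 0.53  0.37 -0.05  1.99  0.03  0.78 -0.99]
-> (445, -285.7, 22, 6.6): twist z 0.0; slide [ 0.06 -0.08  5.42] rows 2 each [ 0.03 -0.04  2.71]
```

View pics/c11.png

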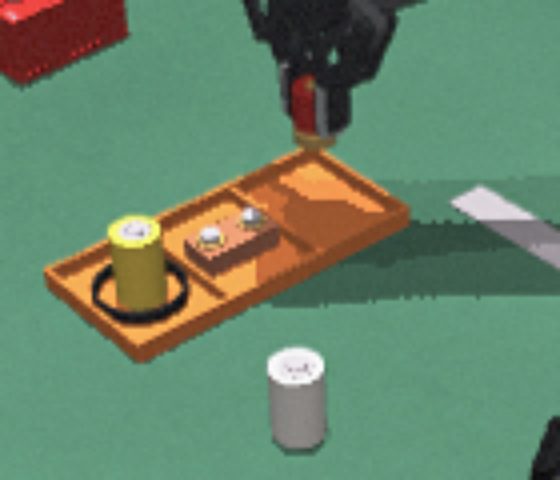

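The bar lies flat in the middle compartment. The post is held upright above the near compartment, base at about (315,140). Next I lower it to just above the floor, then set it down.

Emit:
arm_command([
  {"slide": [0, 0, 2], "twist": [0, 0, 0], "grip": -1},
  {"slide": [0, 0, 2], "twist": [0, 0, 0], "grip": -1},
  {"slide": [0, 0, 1], "twist": [0, 0, 0], "grip": -1},
  {"slide": [0, 0, 0], "twist": [0, 0, 0], "grip": -1},
  {"slide": [0, 0, 0], "twist": [0, 0, 0], "grip": -1},
  {"slide": [0, 0, 0.3], "twist": [0, 0, 0], "grip": -1},
  {"slide": [0, 0, 0.1], "twist": [0, 0, 0], "grip": -1},
  {"slide": [0, 0, 0], "twist": [0, 0, 0], "grip": -1},
])

```text
time: 31.75
eef_pos: [444.5, -286.7, 22.3]
tcp_rot: [0.0, 0.998, 0.058, 0.001]
wrist_force: [-0.2, 0.8, 3.6]
opening: 26.2
grasp_force: 30.3
```

Emit:
arm_command([
  {"slide": [0, 0, 0], "twist": [0, 0, 0], "grip": -1},
  {"slide": [0, 0, 0], "twist": [0, 0, 0], "grip": -1},
])

```text
time: 31.95
eef_pos: [444.5, -286.7, 22.3]
tcp_rot: [0.0, 0.998, 0.058, 0.001]
wrist_force: [-0.4, 0.7, 6.5]
opening: 26.1
grasp_force: 30.3
```

Emit:
arm_command([
  {"slide": [0, 0, 0], "twist": [0, 0, 0], "grip": -0.2},
  {"slide": [0, 0, 0], "twist": [0, 0, 0], "grip": 0.1},
  {"slide": [0, 0, 0], "twist": [0, 0, 0], "grip": 0.1},
  {"slide": [0, 0, 0], "twist": [0, 0, 0], "grip": 0.1},
  {"slide": [0, 0, -2], "twist": [0, 0, 0], "grip": 0.1},
  {"slide": [0, 0, -4], "twist": [0, 0, 0], "grip": 0.1},
  {"slide": [0, 0, -4], "twist": [0, 0, 0], "grip": 0.1},
  {"slide": [0, 0, -4], "twist": [0, 0, 0], "grip": 0.1},
])

```text
time: 32.75
eef_pos: [443.5, -286.1, 162.6]
tcp_rot: [-0.0, 0.998, 0.058, -0.0]
wrist_force: [0.2, -0.8, -0.3]
opening: 47.0
grasp_force: 0.0
```

Emit:
arm_command([
  {"slide": [-1, 4, 0], "twist": [0, 0, 0], "grip": 0.1},
  {"slide": [-1, 4, 0], "twist": [0, 0, 0], "grip": 0.1},
  {"slide": [-1, 4, 0], "twist": [0, 0, 0], "grip": 0.1},
  {"slide": [-1, 4, 0], "twist": [0, 0, 0], "grip": 0.1},
  {"slide": [0, 0, 0], "twist": [0, 0, 0], "grip": 0.1},
  {"slide": [0, 0, 0], "twist": [0, 0, 0], "grip": 0.1},
  {"slide": [0, 0, 0], "twist": [0, 0, 0], "grip": 0.1},
  {"slide": [0, 0, 0], "twist": [0, 0, 0], "grip": 0.1},
])

```text
time: 33.55
eef_pos: [423.4, -448.1, 161.2]
tcp_rot: [-0.0, 0.998, 0.059, 0.0]
wrist_force: [-0.2, 0.3, -0.2]
opening: 47.0
grasp_force: 0.0
```

```bash
python3 -c "
from h import *
go()
c=capture('scene');cv2.imwrite('pics/final.png',cv2.resize(c['image'][100:370,160:480],None,fx=2.2,fy=2.2))"
```

```text
t=33.5 pos=[ 423.4 -448.1  161.2] psi=6.8 tilt=0.06 open=47.0 gf=0.0 F=[-0.2  0.3 -0.2] q=[ 0.73  0.41  0.02  1.71 -0.01  1.03 -0.7 ]
```

View pics/final.png

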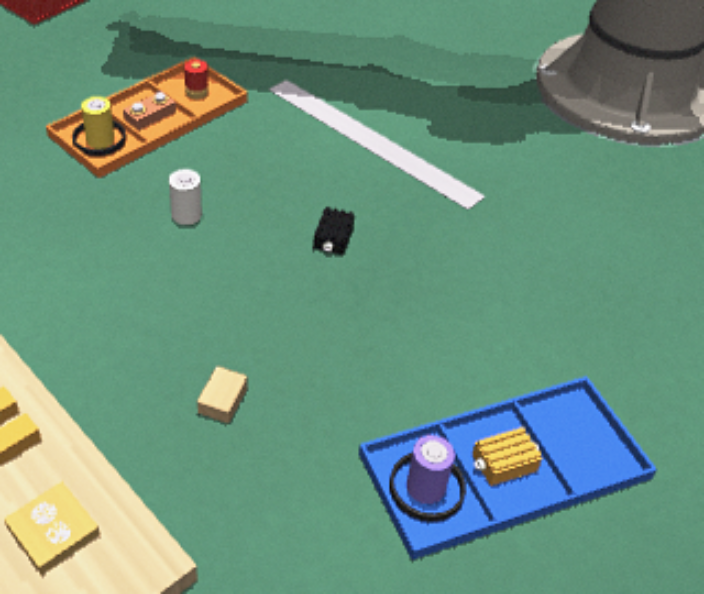

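Both kits are complete: the purple cell (432,470) and gold resistor (507,455) are in blue. The yellow cell (97,125), copper bar (150,108) and post (196,78) are in orange. The white cell and black resistor are untouched.

```bash
python3 -c "
from plant import sign_off
print(sign_off())"
```

```text
the job is handed in; nothing more can be done
None
```

Both kits are made up and handed in at about 34 s of the 125 s allowed; the final picture shows every item in place, with the white cell and black resistor left where they were.

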